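# Top up the guest soaps and close the follower

### The job

Slide the follower of the soap tray back out of the way, lay two of the three spare soap boxes flat in the tray between the follower and the two boxes already there, crosswise like those, and leave the third spare where it is on the counter. Then push the follower up, by feel, until all four boxes are closed up tight against the stop at the other end, finishing with a firm push of about 10 N held for a moment, never as hard as 25 N, and let go so that the row stays closed. Do not shift the jar, the brush holder or the tumbler.

Things in the scene. Friction and masses are not known exactly. Their poses are not given: they have to be found in the camera images.
- tray: fixed wooden channel along its own y, 364 mm long, 66 mm wide inside (76 outside); floor 8 mm thick, side walls 22 mm high; origin: centre of underside. Across its -y end stands the row's stop, a steel plate 60 mm wide, top 36 mm above the counter; its face is set somewhere 135 to 165 mm on the -y side of the origin, not measured: find it by feel.
- follower (a joint): travel (m) of the steel follower along the tray: 0 when fully back at the tray's +y end, grows as it moves to -y towards the stop (up to 0.20). It slides stiffly (about 2.5 N) and stays where it is left.
- follower_face (a point): centre of the lower edge of the follower's pressing face (the face towards the stop), at the height of the channel floor; axes as the tray's. The follower is a plate 8 mm thick (along y) and 60 mm wide that reaches 40 mm above the counter.
- follower_tab (a point): middle of the top edge of the follower's upright tab, 76 mm above the counter; the tab is 40 mm wide (along the tray's x), 8 mm thick (along y) and stands clear above the soap boxes from 40 mm up. Push it either way.
- soap_a: a plain cardboard soap box, 56 (own x) by 34 (own y) by 30 mm high, 60 g, with a paper band; origin at the centre of its underside. It lies in the tray, its y along the tray, next to the stop but not touching it.
- soap_b: a plain cardboard soap box, 56 (own x) by 34 (own y) by 30 mm high, 60 g, with a paper band; origin at the centre of its underside. It lies in the tray between soap_a and the follower, with gaps.
- spare_1: a plain cardboard soap box, 56 (own x) by 34 (own y) by 30 mm high, 60 g, with a paper band; origin at the centre of its underside. One of three spares lying on the counter between the robot and the tray.
- spare_2: a plain cardboard soap box, 56 (own x) by 34 (own y) by 30 mm high, 60 g, with a paper band; origin at the centre of its underside. One of three spares lying on the counter between the robot and the tray.
- spare_3: a plain cardboard soap box, 56 (own x) by 34 (own y) by 30 mm high, 60 g, with a paper band; origin at the centre of its underside. One of three spares lying on the counter between the robot and the tray.
- jar: low white lidded jar, 44 mm across and 55 mm high, on the counter among the spares; origin at the centre of its underside. Leave alone.
- brush_holder: brown stone toothbrush holder, a cylinder 64 mm across and 100 mm high; origin at the centre of its underside. Leave alone.
- tumbler: white tumbler, 68 mm across and 85 mm high; origin at the centre of its underside. Leave alone.
There are look-alikes about, which are no part of the job. What is shaped like the spare_2 but pink or turquoise is not meant.

How it is judged:
By the outcome, as a careful person would: the job done as asked, in the order asked, and still so for the second after the job is handed in, with the robot touching nothing.
It also fails if it takes over 69 s, if anything falls off the work surface, if the arm or the gripper's body presses on something with over 40 N, if the wrist force passes 120 N, or if a joint passes its speed limit or range.

### The arm

A 6-joint arm with a two-finger parallel gripper is mounted at the origin on the work surface. World frame = base frame: x ahead of the robot, y to its left, z up, the work surface at z = 0. Lengths are in m, angles in rad, forces in N, time in s.
With the tool pointing down it reaches from about 0.375 to 0.9 m from the base axis. Payload 3.1 kg.
Tool frame: the origin (TCP) lies midway between the tips of the shut fingers; the grasp point (between the pads) lies 19 mm behind it (manip.pinch_z is the distance from the TCP to the grasp point, in m); z points along the fingers, y is the line along which they close (so a half turn about z gives the same grasp; the last joint's range is limited). The gripper opens to 85 mm and grips with 20 to 120 N. Pads are 22 mm wide; open, the fingers measure 114 mm over their backs; the gripper's body (76 mm by 85 mm) begins 54 mm behind the grasp point. The pads swing forward as they close: fully open they stand 13 mm farther back than shut.
Start: joints at [-1.325, 0.527, 1.433, -0, 1.181, -0.178], TCP at [0.257, -0.57, 0.231] pointing down, gripper open.
Joint ranges: [-3.08, 3.08], [-0.75, 2.2], [0.22, 2.44], [-1.43, 4.57], [0, 2.65], [-2.85, 2.85]. Speed limits (rad/s): [2.79, 2.79, 3.14, 3.14, 3.14, 3.14].

### API

Orientations are given as a unit quaternion [x, y, z, w].
In Python, from station import manip, viewer, ticket gives the robot as it stands.
- The arm moves only by the shell command python3 -m creep 'ROWS' [FORCE]. ROWS is JSON, a list of rows, each an object with "slide": the shift along the tool's x, y, z in cm, a list of three; "angular": the turn, a rotation vector about the tool's x, y, z in rad, a list of three; "claw": the opening, from -1 (shut) to 1 (fully open). A call has 1 to 10 rows; each row shifts and turns the commanded pose from where the row before left it, along the tool's axes as they then stand; what a row does not reach is not made up. A row lasts 1/12 s, in which the tool goes at most 41.7 mm and 7.16 degrees, less where a joint would pass 70% of its speed; a pose out of reach is approached as far as the arm can. A call with a gripper value outside its range is refused whole. The fingers move at their own pace and stop on an object; FORCE is the grip in N (left out, the last holds). Time passes only in rows, so rows that do not move let the fingers close. It gives the time, the measured TCP pose, the force, the opening and the grip force at its end, in the units of the state.
- manip.sense(): the state, without advancing time (a new reading comes with each control period).
- viewer.snapshot(name): name is "scene" or "top" or "wrist"; returns the picture (480x640x3 uint8, blue, green, red); there is no depth.
- viewer.calibration(name): a dict with "fov_y" (degrees; the focal length in pixels is half the picture's height over the tangent of half this angle, whatever the lens; pixels are square), "cx", "cy" (the principal point, pixels), "T" (4x4, takes a point from camera to world coordinates); the wrist camera has in their place "tool_from_camera" (4x4, takes a point from camera to tool coordinates, whose origin is the TCP and whose axes are the flange's). Camera axes: x right, y up, looking along -z (the intrinsics and any distortion apply to the point x, -y, -z); pixel columns grow to the right and rows downward; lengths in m; the calibration is good to about 2 mm. A picture is of the moment at which its call begins: read the wrist's pose just before it. calibration takes no time and is no camera call.
- ticket.sign_off(): hands the job in; it is judged then, once.
The state is a dict: "t": time; "q": joint angles; "qd": joint speeds; "tau": joint torques, N m; "tcp_pos": TCP position; "tool_rot": TCP orientation; "force": force on the tool from outside, world axes, zero at the start; "ft_torque": the same for the moment, N m; "finger_gap": opening from 0.0 (shut) to 1.0 (fully open); "gripper_force": force on a finger pad.
Only numpy, scipy, OpenCV 4.12 (cv2) and the standard library are available. Lean on these libraries where they do the work, as an engineer would, in place of code of your own. Each camera call takes 0.05 s, during which the arm holds its last target. There are 200 camera calls.

## Working session

There is one attempt and no reset: what is moved stays moved. The work goes in short steps, Python scripts to look and compute and a shell command to move; the robot and the scene stay as the last step left them, time stands still between calls to the robot, and variables do not carry over. Pictures are saved under pics/ and viewed, at most 12 in all, crops included, and the job is handed in when it is done.

```bash
ls; mkdir -p pics; python3 - <<'E'
from station import manip, viewer
import cv2,json
s=manip.sense();print(s)
for n in("scene","top","wrist"):
    c=viewer.calibration(n);print(n,c)
    cv2.imwrite(f"pics/{n}0.png",viewer.snapshot(n))
E
```

```text
pics
{'t': 0.0, 'q': array([-1.32553534e+00,  5.28469256e-01,  1.43395028e+00, -1.61739153e-05,
        1.18142336e+00, -1.78481197e-01]), 'qd': array([-0.00099886, -0.00203118, -0.00032128,  0.00132507,  0.00048036,
        0.00098854]), 'tau': array([-1.77387374e-04, -4.42355633e+01, -1.78022772e+01, -2.71598055e-04,
        8.52123223e-03, -7.27040231e-06]), 'tcp_pos': array([ 0.2568325 , -0.56896853,  0.23031649]), 'tool_rot': array([ 9.77637889e-01,  2.10292395e-01, -4.50346571e-05, -1.12424320e-03]), 'force': array([ 0.23975563,  0.50803049, -1.0650815 ]), 'ft_torque': array([-0.00886731,  0.07879743, -0.02189903]), 'gripper_force': 0.0, 'finger_gap': 0.9980151777297109}
scene {'fov_y': 44.16851339548978, 'cx': 334.9245440677433, 'cy': 241.91499027400846, 'T': array([[ 0.79471858, -0.48342174,  0.36705013,  1.01203863],
       [ 0.60695073,  0.6386571 , -0.47299886, -0.63687396],
       [-0.00576124,  0.59868233,  0.80096584,  1.16368629],
       [ 0.        ,  0.        ,  0.        ,  1.        ]])}
top {'fov_y': 53.52287868309678, 'cx': 321.200693238432, 'cy': 237.98923381545055, 'T': array([[-0.02327736,  0.99856015, -0.04833011,  0.45707976],
       [-0.99903438, -0.02143212,  0.03835336,  0.01513771],
       [ 0.03726232,  0.04917621,  0.9980948 ,  1.0207595 ],
       [ 0.        ,  0.        ,  0.        ,  1.        ]])}
wrist {'fov_y': 67.7991089117296, 'cx': 315.5580857945274, 'cy': 236.1027741768977, 'tool_from_camera': array([[ 7.71615721e-04,  9.64760839e-01,  2.63127209e-01,
         6.55175069e-02],
       [ 9.99999687e-01, -7.90338884e-04, -3.46884508e-05,
         1.07136840e-03],
       [ 1.74493606e-04,  2.63127153e-01, -9.64761147e-01,
        -1.42295721e-01],
       [ 0.00000000e+00,  0.00000000e+00,  0.00000000e+00,
         1.00000000e+00]])}
```

View pics/top0.png

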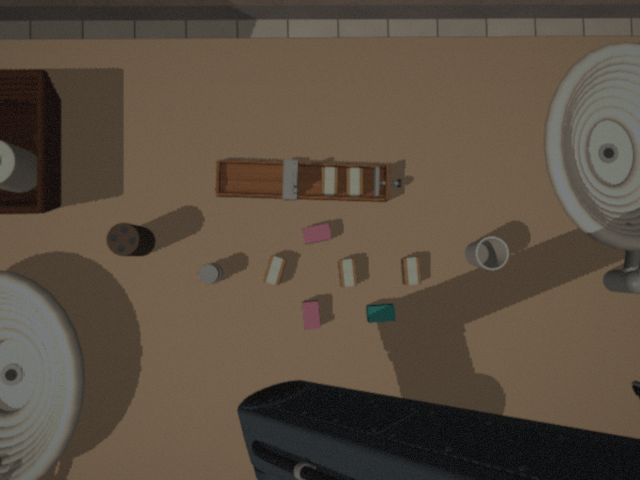

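View pics/scene0.png

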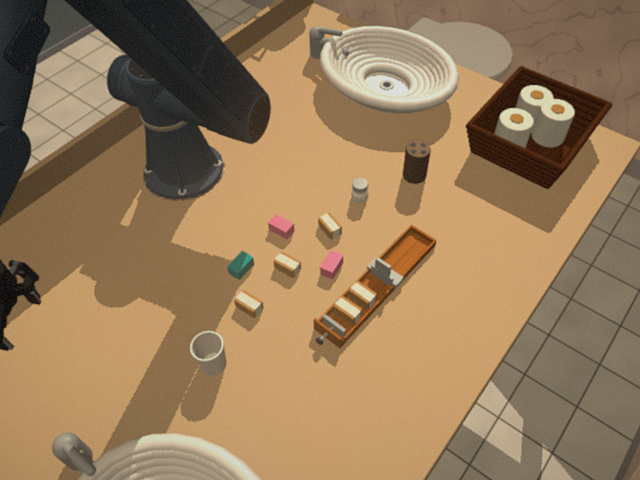

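The top view shows the spares (cream with an orange side) at (275,270), (348,272) and (411,270). The look-alikes are pink at (317,233) and (311,315) and turquoise at (381,313). soap_b is at (331,180), soap_a at (355,180), the follower at (291,178), the stop at (378,182), the jar at (210,272), the holder at (124,239) and the tumbler at (490,253). In the scene view the spares are at (330,225), (287,263) and (249,303). Next I'll measure them and check the choice in one close crop.

```bash
cat > h.py <<'E'
import numpy as np,cv2
from scipy.spatial.transform import Rotation as R
from station import manip,viewer
def cam(n):
    c=viewer.calibration(n)
    if "T" in c: T=c["T"]
    else:
        s=manip.sense();W=np.eye(4);W[:3,:3]=R.from_quat(s["tool_rot"]).as_matrix();W[:3,3]=s["tcp_pos"];T=W@c["tool_from_camera"]
    f=240/np.tan(np.radians(c["fov_y"]/2))
    return dict(f=f,cx=c["cx"],cy=c["cy"],T=T)
def ray(c,p):
    d=np.array([(p[0]-c["cx"])/c["f"],-(p[1]-c["cy"])/c["f"],-1]);return c["T"][:3,3],c["T"][:3,:3]@d
def onz(c,p,z):
    o,d=ray(c,p);return o+d*(z-o[2])/d[2]
def proj(c,P):
    q=c["T"][:3,:3].T@(np.asarray(P)-c["T"][:3,3]);return np.array([c["cx"]-c["f"]*q[0]/q[2],c["cy"]+c["f"]*q[1]/q[2]])
def tri(c1,p1,c2,p2):
    o1,d1=ray(c1,p1);o2,d2=ray(c2,p2);A=np.stack([d1,-d2],1);t=np.linalg.lstsq(A,o2-o1,rcond=None)[0]
    a,b=o1+d1*t[0],o2+d2*t[1];return (a+b)/2,np.linalg.norm(a-b)
def blobs(im,lo,hi,amin=60,roi=None):
    m=cv2.inRange(cv2.cvtColor(im,cv2.COLOR_BGR2HSV),lo,hi)
    if roi:
        k=np.zeros_like(m);x0,y0,x1,y1=roi;k[y0:y1,x0:x1]=255;m&=k
    cs=cv2.findContours(m,cv2.RETR_EXTERNAL,cv2.CHAIN_APPROX_NONE)[0]
    return [c for c in cs if cv2.contourArea(c)>amin]
E
python3 - <<'E'
from h import *
t=cv2.imread("pics/top0.png");s=cv2.imread("pics/scene0.png")
hs=cv2.cvtColor(t,cv2.COLOR_BGR2HSV)
for p in[(275,270),(270,275),(348,272),(353,272),(331,180),(411,270),(240,180),(291,178),(330,300)]:print(p,hs[p[1],p[0]])
hs=cv2.cvtColor(s,cv2.COLOR_BGR2HSV)
for p in[(287,261),(330,223),(249,300),(363,292),(270,290)]:print(p,hs[p[1],p[0]])
a=cv2.resize(t[145:335,190:430],None,fx=2.5,fy=2.5,interpolation=cv2.INTER_CUBIC)
b=cv2.resize(s[200:350,220:440],None,fx=2.5,fy=2.5,interpolation=cv2.INTER_CUBIC)[:,:]
cv2.imwrite("pics/c1.png",a);
E
```

```text
(275, 270) [ 28  33 123]
(270, 275) [ 35  26 128]
(348, 272) [ 24  33 122]
(353, 272) [ 17  85 108]
(331, 180) [ 28  31 125]
(411, 270) [ 28  30 121]
(240, 180) [ 12 145  88]
(291, 178) [ 27  24 105]
(330, 300) [14 81 79]
(287, 261) [ 20  60 221]
(330, 223) [ 23  57 223]
(249, 300) [ 21  61 221]
(363, 292) [ 22  58 223]
(270, 290) [ 16 122 203]
```

View pics/c1.png

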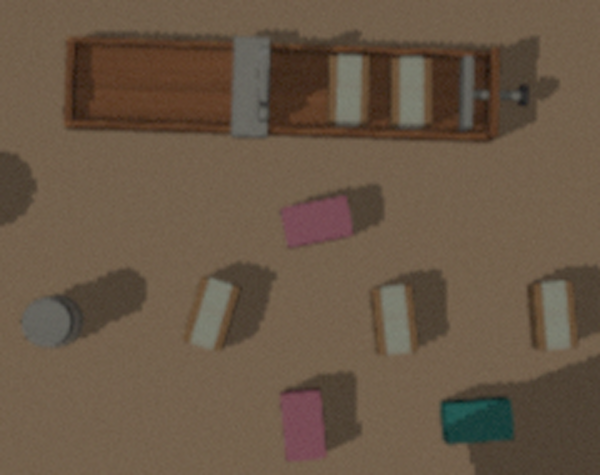

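The crop confirms three cream spares with a white band running along the long axis, at crop (213,314), (394,319) and (554,315). Pink and turquoise are clearly different. Two soaps lie in the tray at crop (350,90) and (411,90), the follower is at crop (251,87), and the stop is at crop (467,92).

```bash
python3 - <<'E'
from h import *
t=cv2.imread("pics/top0.png");s=cv2.imread("pics/scene0.png");ct,cs=cam("top"),cam("scene")
def info(c):
    m=cv2.moments(c);r=cv2.minAreaRect(c);return np.array([m["m10"]/m["m00"],m["m01"]/m["m00"]]),r
T=blobs(t,(20,15,108),(45,48,255),60,(190,150,440,300));S=blobs(s,(18,30,200),(40,72,255),30,(220,200,440,350))
S=[info(c) for c in S]
for x in S: print("S",x[0].round(1),np.round(x[1][1],1))
for c in T:
    p,r=info(c)
    best=min(((*tri(ct,p,cs,q[0]),q[0]) for q in S),key=lambda z:z[1]+10*abs(z[0][2]-.034))
    b=cv2.boxPoints(r);w=np.array([onz(ct,k,.03) for k in b]);e=[w[1]-w[0],w[2]-w[1]];L=max(e,key=np.linalg.norm)
    print("T",p.round(1),np.round(r[1],1),"tri",best[0].round(4),round(best[1],4),best[2].round(0),"onz.03",onz(ct,p,.03).round(4),"ang",np.degrees(np.arctan2(L[1],L[0])).round(1))
m=cv2.inRange(cv2.cvtColor(t,cv2.COLOR_BGR2HSV),(5,120,40),(16,255,255));m[:145]=0;m[215:]=0;m[:,:190]=0;m[:,420:]=0
m=cv2.morphologyEx(m,cv2.MORPH_CLOSE,np.ones((45,45)))
c=max(cv2.findContours(m,0,1)[0],key=cv2.contourArea);r=cv2.minAreaRect(c);print("tray",r,[onz(ct,k,.022).round(4) for k in cv2.boxPoints(r)])
for n,p in dict(tab=(291,178),jar=(209.5,272),stop=(377,182)).items():print(n,onz(ct,p,.055).round(3))
for n,p,z in (("jarS",(360,184),.055),("holder",(122,239),.1),("tumb",(491,253),.085)):print(n,onz(cs if n=="jarS" else ct,p,z).round(3))
cv2.imwrite("pics/c2.png",cv2.resize(s[215:355,300:450],None,fx=4,fy=4,interpolation=cv2.INTER_CUBIC))
E
```

```text
S [347.3 306.8] [24.   7.8]
S [247.8 300.2] [23.   7.8]
S [362.5 291.4] [23.1  7.4]
S [286.7 260.7] [22.2  6.9]
S [329.4 221.8] [19.8  6.4]
T [347.9 272.4] [26.2  9.1] tri [ 0.4326 -0.077   0.0246] 0.0014 [287. 261.] onz.03 [ 0.4322 -0.0769  0.03  ] ang -175.8
T [412.1 270.6] [26.2  9. ] tri [ 0.4331 -0.2123  0.0253] 0.0013 [248. 300.] onz.03 [ 0.4327 -0.2117  0.03  ] ang -176.7
T [274.1 270.2] [ 9.2 26.7] tri [0.4406 0.077  0.0235] 0.001 [329. 222.] onz.03 [0.4403 0.0763 0.03  ] ang -18.1
T [354.  180.8] [26.  8.] tri [ 0.6238 -0.0945  0.0323] 0.0003 [347. 307.] onz.03 [ 0.6241 -0.0948  0.03  ] ang 178.4
T [329.1 180.2] [25.  9.] tri [ 0.6264 -0.0418  0.0317] 0.0016 [363. 291.] onz.03 [ 0.6261 -0.0424  0.03  ] ang 178.6
tray ((302.6068115234375, 180.2072296142578), (173.71983337402344, 37.21059036254883), 1.6135388612747192) [array([0.5975, 0.1967, 0.022 ]), array([0.6761, 0.1935, 0.022 ]), array([ 0.66  , -0.1735,  0.022 ]), array([ 0.5804, -0.1688,  0.022 ])]
tab [0.628 0.037 0.055]
jar [0.44  0.204 0.055]
stop [ 0.616 -0.139  0.055]
jarS [0.444 0.201 0.055]
holder [0.508 0.36  0.1  ]
tumb [ 0.465 -0.359  0.085]
```

View pics/c2.png

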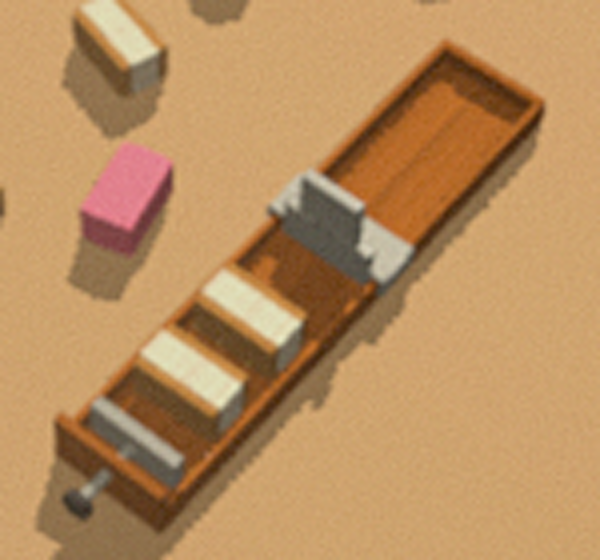

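The close view of the tray shows the follower tab at crop (333,208), the boxes at (252,305) and (192,370), and the stop plate at (137,438), all in the tray and crosswise. I'm moving now, and will refine from the wrist camera above the tray.

```bash
python3 -m creep '[{"slide":[0,0,-0.5],"angular":[0,0,0.117],"claw":-1},{"slide":[0,0,-0.5],"angular":[0,0,0.117],"claw":-1},{"slide":[0,0,-0.5],"angular":[0,0,0.117],"claw":-1},{"slide":[0,0,-0.5],"angular":[0,0,0.117],"claw":-1},{"slide":[1.8,-3.6,0],"angular":[0,0,0],"claw":-1},{"slide":[1.8,-3.6,0],"angular":[0,0,0],"claw":-1},{"slide":[1.8,-3.6,0],"angular":[0,0,0],"claw":-1},{"slide":[1.8,-3.6,0],"angular":[0,0,0],"claw":-1},{"slide":[1.8,-3.6,0],"angular":[0,0,0],"claw":-1},{"slide":[1.8,-3.6,0],"angular":[0,0,0],"claw":-1}]' 40; python3 -m creep '[{"slide":[1.8,-3.6,0],"angular":[0,0,0],"claw":-1},{"slide":[1.8,-3.6,0],"angular":[0,0,0],"claw":-1},{"slide":[1.8,-3.6,0],"angular":[0,0,0],"claw":-1},{"slide":[1.8,-3.6,0],"angular":[0,0,0],"claw":-1},{"slide":[1.8,-3.6,0],"angular":[0,0,0],"claw":-1},{"slide":[1.8,-3.6,0],"angular":[0,0,0],"claw":-1},{"slide":[0,0,0],"angular":[0,0,0],"claw":-1},{"slide":[0,0,0],"angular":[0,0,0],"claw":-1}]'
python3 - <<'E'
from h import *
c=cam("wrist");im=viewer.snapshot("wrist");cv2.imwrite("pics/w1.png",im);np.save("w1.npy",c,allow_pickle=True)
E
```

```text
t: 0.98
tcp_pos: [0.3749, -0.3568, 0.2511]
tool_rot: [1.0, -0.022, -0.0, -0.0]
force: [0.6, -0.1, -0.6]
finger_gap: -0.001
gripper_force: 0.0
t: 1.65
tcp_pos: [0.4924, -0.1455, 0.2511]
tool_rot: [1.0, -0.02, -0.0, -0.0]
force: [-0.2, -0.2, -1.0]
finger_gap: -0.002
gripper_force: 0.0
```

View pics/w1.png

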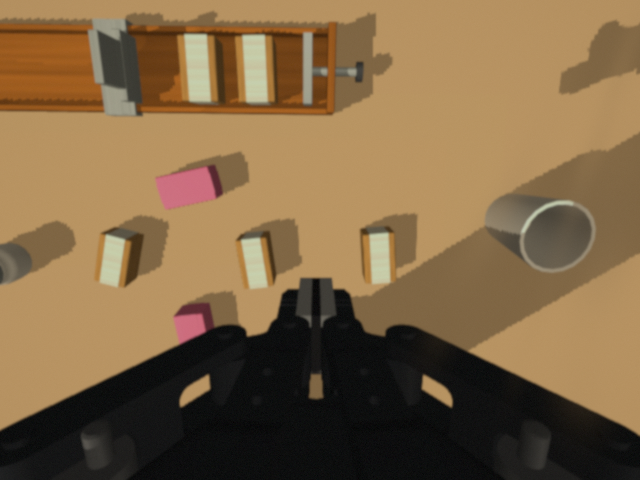

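The wrist view shows the tray with stop at (308,68), soap_a (256,68), soap_b (199,68) and the follower around (115,65). The spares are at (117,257), (255,261) and (379,256). I'm taking a second wrist view from a new place for heights.

```bash
python3 -m creep '[{"slide":[2.1,-3.2,0],"angular":[0,0,0.009],"claw":-1},{"slide":[2.1,-3.2,0],"angular":[0,0,0],"claw":-1},{"slide":[2.1,-3.2,0],"angular":[0,0,0],"claw":-1},{"slide":[2.1,-3.2,0],"angular":[0,0,0],"claw":-1},{"slide":[0,0,0],"angular":[0,0,0],"claw":-1},{"slide":[0,0,0],"angular":[0,0,0],"claw":-1}]'
python3 - <<'E'
from h import *
c2=cam("wrist");im2=viewer.snapshot("wrist");cv2.imwrite("pics/w2.png",im2);np.save("w2.npy",c2,allow_pickle=True)
c1=np.load("w1.npy",allow_pickle=True).item();im1=cv2.imread("pics/w1.png")
def B(im):
    o=[]
    for c in blobs(im,(18,20,150),(45,75,255),300):
        (p,(w,h),a)=cv2.minAreaRect(c)
        if max(w,h)<100 and 1.8<max(w,h)/min(w,h)<4.5:o.append((np.array(p),cv2.boxPoints(cv2.minAreaRect(c)),(w,h)))
    return o
b1,b2=B(im1),B(im2)
for p,_,w in b1:print("1",p.round(1),np.round(w,1))
for p,bx,w in b2:
    L=[]
    for q,_,_ in b1:
        X,e=tri(c2,p,c1,q)
        if e<.006 and .015<X[2]<.06:L.append((X.round(4),round(e,4)))
    W=np.array([onz(c2,k,.034) for k in bx]);E=max([W[1]-W[0],W[2]-W[1]],key=np.linalg.norm)
    print("2",p.round(1),np.round(w,1),L,"ang",np.degrees(np.arctan(E[1]/E[0])).round(1))
E
```

```text
t: 2.2
tcp_pos: [0.5827, -0.0245, 0.2509]
tool_rot: [1.0, -0.026, -0.0, 0.0]
force: [-0.5, -0.0, -0.2]
finger_gap: 0.0
gripper_force: 0.0
1 [254.  262.8] [50.7 18.2]
1 [111.7 260.4] [19.  49.6]
1 [379.7 257.9] [50.  18.7]
1 [254.6  68.5] [68. 22.]
1 [197.1  67.5] [68.5 22.1]
2 [487.5 327.5] [45. 17.] [(array([ 0.4324, -0.2134,  0.0303]), np.float64(0.0))] ang 4.6
2 [385.4 162.5] [20.2 59.5] [(array([ 0.6225, -0.0963,  0.0378]), np.float64(0.0004))] ang -1.9
2 [332.  162.5] [59. 20.] [(array([ 0.6252, -0.0441,  0.0387]), np.float64(0.0006))] ang -1.8
2 [248.5 160. ] [85.2 29.9] [] ang -2.9
```

View pics/w2.png

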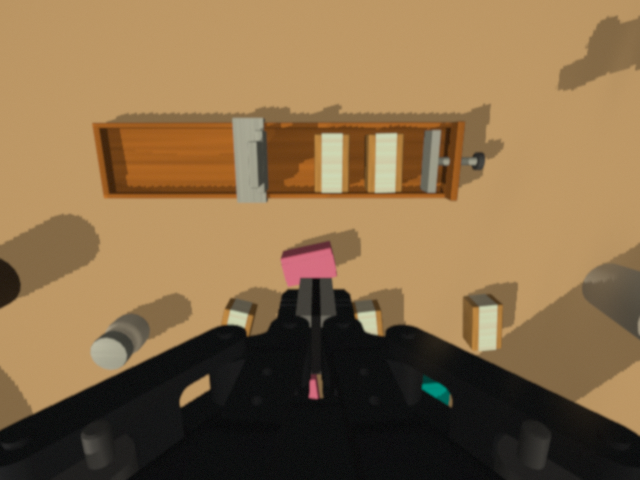

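Heights measured from two wrist views are 30 mm for a spare top and 38–39 mm for the tray soaps, which agrees with the text. The second view shows the tray level in the image at cols 94–464, the follower at (250,160), and the stop face at about col 425. I'll descend over soap_b's level and push the tab back.

```bash
python3 -m creep '[{"slide":[0.87,-0.24,3.9],"angular":[0,0,0],"claw":-1},{"slide":[0.87,-0.24,3.9],"angular":[0,0,0],"claw":-1},{"slide":[0.87,-0.24,3.9],"angular":[0,0,0],"claw":-1},{"slide":[0.87,-0.24,3.9],"angular":[0,0,0],"claw":-1},{"slide":[0.87,-0.24,3.9],"angular":[0,0,0],"claw":-1},{"slide":[0,0,0],"angular":[0,0,0],"claw":-1},{"slide":[0,-1,0],"angular":[0,0,0],"claw":-1},{"slide":[0,-1,0],"angular":[0,0,0],"claw":-1}]'; python3 -m creep '[{"slide":[0,-1,0],"angular":[0,0,0],"claw":-1},{"slide":[0,-1,0],"angular":[0,0,0],"claw":-1}]'
```

```text
t: 2.92
tcp_pos: [0.6279, 0.004, 0.058]
tool_rot: [1.0, -0.028, 0.001, 0.0]
force: [0.5, -0.0, 0.8]
finger_gap: 0.004
gripper_force: 0.0
t: 3.08
tcp_pos: [0.63, 0.0254, 0.0601]
tool_rot: [1.0, -0.026, 0.003, 0.001]
force: [-0.3, -3.2, 0.3]
finger_gap: 0.0
gripper_force: 1.5
```

```bash
python3 -m creep '[{"slide":[0,-1.2,0],"angular":[0,0,0],"claw":-1},{"slide":[0,-1.2,0],"angular":[0,0,0],"claw":-1},{"slide":[0,-1.2,0],"angular":[0,0,0],"claw":-1},{"slide":[0,-1.2,0],"angular":[0,0,0],"claw":-1},{"slide":[0,-1.2,0],"angular":[0,0,0],"claw":-1},{"slide":[0,-1.2,0],"angular":[0,0,0],"claw":-1}]';  python3 -m creep '[{"slide":[0,-1,0],"angular":[0,0,0],"claw":-1},{"slide":[0,-1,0],"angular":[0,0,0],"claw":-1},{"slide":[0,-0.5,0],"angular":[0,0,0],"claw":-1},{"slide":[0,0,0],"angular":[0,0,0],"claw":-1}]'
```

```text
t: 3.58
tcp_pos: [0.6326, 0.0988, 0.0566]
tool_rot: [1.0, -0.026, 0.0, 0.0]
force: [0.7, -3.7, 1.1]
finger_gap: 0.0
gripper_force: 1.6
t: 3.92
tcp_pos: [0.6333, 0.1242, 0.0559]
tool_rot: [1.0, -0.026, -0.0, -0.001]
force: [0.4, 0.3, 0.1]
finger_gap: 0.001
gripper_force: 0.0
```

```bash
python3 - <<'E'
from h import *
c=np.load("w1.npy",allow_pickle=True).item();im=cv2.imread("pics/w1.png")
for b in blobs(im,(18,20,150),(45,75,255),300):
    r=cv2.minAreaRect(b)
    if max(r[1])<60:
        W=np.array([onz(c,k,.03) for k in cv2.boxPoints(r)]);E=max([W[1]-W[0],W[2]-W[1]],key=np.linalg.norm)
        print(W.mean(0).round(4),np.degrees(np.arctan(E[1]/E[0])).round(1))
E
python3 -m creep '[{"slide":[0,1,0],"angular":[0,0,0],"claw":-1},{"slide":[0,0.5,-3],"angular":[0,0,0],"claw":-1},{"slide":[0,0.3,-4],"angular":[0,0,0],"claw":0},{"slide":[-3.5,0,-2],"angular":[0,0,0],"claw":0.4},{"slide":[-4,0,0],"angular":[0,0,0.115],"claw":0.4},{"slide":[-4,0,0],"angular":[0,0,0.115],"claw":0.4}]'
```

```text
[ 0.4314 -0.0783  0.03  ] 4.8
[0.44   0.0745 0.03  ] -18.5
[ 0.4318 -0.2135  0.03  ] 4.0
[0.6006 0.0381 0.03  ] -89.6
[0.6629 0.0354 0.03  ] 87.8
t: 4.42
tcp_pos: [0.5182, 0.1137, 0.1476]
tool_rot: [0.989, -0.145, 0.002, -0.0]
force: [-0.7, -0.1, -0.3]
finger_gap: 0.563
gripper_force: 0.0
```

```bash
python3 -m creep '[{"slide":[0,0,0],"angular":[0,0,0.03],"claw":0.3},{"slide":[-2.05,2,0],"angular":[0,0,0],"claw":0.3},{"slide":[-2.05,2,0],"angular":[0,0,0],"claw":0.3},{"slide":[-2.05,2,0],"angular":[0,0,0],"claw":0.3},{"slide":[0,0,3.5],"angular":[0,0,0],"claw":0.3},{"slide":[0,0,3.5],"angular":[0,0,0],"claw":0.3},{"slide":[0,0,0],"angular":[0,0,0],"claw":0.3},{"slide":[0,0,0],"angular":[0,0,0],"claw":0.3}]'
python3 - <<'E'
from h import *
s=manip.sense();a=R.from_quat(s["tool_rot"]);d=np.array([.44,.0755,.008])-s["tcp_pos"];print((a.inv().apply(d)*100).round(2),s["tcp_pos"],np.degrees(np.arctan2(a.as_matrix()[1,0],a.as_matrix()[0,0])))
E
```

```text
t: 5.08
tcp_pos: [0.4396, 0.0765, 0.0749]
tool_rot: [0.988, -0.157, -0.003, 0.0]
force: [0.2, 0.4, 1.1]
finger_gap: 0.648
gripper_force: 0.0
[0.12 0.07 6.69] [0.43955191 0.07648752 0.07488202] -18.031118613037542
```

```bash
python3 -m creep '[{"slide":[0.1,0.1,2.2],"angular":[0,0,0],"claw":0.3},{"slide":[0,0,2.2],"angular":[0,0,0],"claw":0.3},{"slide":[0,0,2.2],"angular":[0,0,0],"claw":0.3},{"slide":[0,0,0],"angular":[0,0,0],"claw":0.3},{"slide":[0,0,0],"angular":[0,0,0],"claw":-1},{"slide":[0,0,0],"angular":[0,0,0],"claw":-1},{"slide":[0,0,0],"angular":[0,0,0],"claw":-1},{"slide":[0,0,0],"angular":[0,0,0],"claw":-1},{"slide":[0,0,0],"angular":[0,0,0],"claw":-1}]' 25
```

```text
t: 5.83
tcp_pos: [0.4433, 0.0756, 0.0122]
tool_rot: [0.988, -0.156, 0.002, -0.0]
force: [0.1, 0.4, 8.3]
finger_gap: 0.394
gripper_force: 26.8
```

```bash
cat >> h.py <<'E'
def go(x,y,z,yaw):
    s=manip.sense();a=R.from_quat(s["tool_rot"]);m=a.as_matrix();cur=np.arctan2(m[1,0],m[0,0])
    yw=np.radians(yaw);t=np.array([[np.cos(yw),np.sin(yw),0],[np.sin(yw),-np.cos(yw),0],[0,0,-1]])
    d=np.array([x,y,z])-s["tcp_pos"]
    print("pos",s["tcp_pos"].round(4),"yaw",np.degrees(cur).round(1),"turn",R.from_matrix(m.T@t).as_rotvec().round(3),"slide now",(m.T@d*100).round(2),"slide after turn",(t.T@d*100).round(2))
E
python3 -m creep '[{"slide":[0,0,-3],"angular":[0,0,0],"claw":-1},{"slide":[0,0,-4],"angular":[0,0,0],"claw":-1},{"slide":[0,0,-4],"angular":[0,0,-0.087],"claw":-1},{"slide":[0,0,0],"angular":[0,0,-0.087],"claw":-1},{"slide":[0,0,0],"angular":[0,0,-0.087],"claw":-1},{"slide":[0,0,0],"angular":[0,0,0],"claw":-1}]'
python3 - <<'E'
from h import *
c=np.load("w2.npy",allow_pickle=True).item();im=cv2.imread("pics/w2.png")
m=cv2.inRange(cv2.cvtColor(im,cv2.COLOR_BGR2HSV),(3,165,40),(17,255,255));
for x in (150,200,285,300,410):
    r=np.flatnonzero(m[90:225,x])+90;A,B=onz(c,(x,r.min()),.022),onz(c,(x,r.max()+1),.022);M=(A+B)/2
    print(r.min(),r.max(),M.round(4),np.linalg.norm(A-B).round(4),"x at y=0",(M[0]-.052*M[1]).round(4))
go(.6286,.022,.09,-3)
E
```

```text
t: 6.33
tcp_pos: [0.4426, 0.0758, 0.1223]
tool_rot: [1.0, -0.025, 0.002, 0.0]
force: [-0.4, -0.4, -0.4]
finger_gap: 0.393
gripper_force: 25.8
123 197 [0.6348 0.1401 0.022 ] 0.0754 x at y=0 0.6275
123 197 [0.6322 0.0893 0.022 ] 0.0751 x at y=0 0.6276
123 197 [0.6277 0.0028 0.022 ] 0.0749 x at y=0 0.6276
123 197 [ 0.627  -0.0125  0.022 ] 0.0749 x at y=0 0.6276
122 197 [ 0.6217 -0.1244  0.022 ] 0.076 x at y=0 0.6281
pos [0.4426 0.0758 0.1223] yaw -2.9 turn [ 0.    -0.004  0.002] slide now [18.83  4.43  3.3 ] slide after turn [18.86  4.4   3.23]
```

```bash
python3 -m creep '[{"slide":[3.8,0.88,0],"angular":[0,0,0],"claw":-1},{"slide":[3.8,0.88,0],"angular":[0,0,0],"claw":-1},{"slide":[3.8,0.88,0],"angular":[0,0,0],"claw":-1},{"slide":[3.8,0.88,0],"angular":[0,0,0],"claw":-1},{"slide":[3.9,0.88,0],"angular":[0,0,0],"claw":-1},{"slide":[0,0,2],"angular":[0,0,0],"claw":-1},{"slide":[0,0,2],"angular":[0,0,0],"claw":-1},{"slide":[0,0,0],"angular":[0,0,0],"claw":-1},{"slide":[0,0,0],"angular":[0,0,0],"claw":-1},{"slide":[0,0,0],"angular":[0,0,0],"claw":-1}]'
python3 - <<'E'
from h import *
c=cam("wrist");im=viewer.snapshot("wrist");cv2.imwrite("pics/w3.png",im)
go(.6317,.022,.0215,-3)
E
```

```text
t: 7.17
tcp_pos: [0.6301, 0.022, 0.0807]
tool_rot: [1.0, -0.026, -0.0, -0.0]
force: [-0.2, -0.3, -0.2]
finger_gap: 0.387
gripper_force: 25.7
pos [0.6307 0.022  0.0813] yaw -3.0 turn [ 0.    -0.001 -0.   ] slide now [ 0.1  -0.01  5.98] slide after turn [ 0.1  -0.01  5.98]
```

View pics/w3.png

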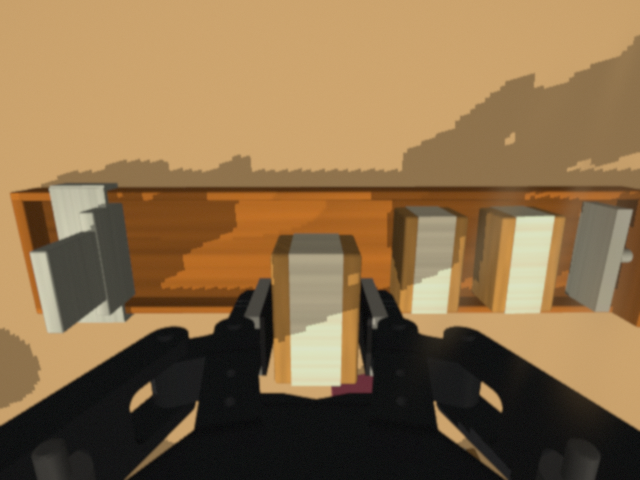

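The held box is upright and square between the fingers (col 315, rows 235–385). The tray below it is free between soap_b (428,260) and the follower (100,250). I'm checking the box's offset in the grip, then lowering.

```bash
python3 - <<'E'
from h import *
c=cam("wrist");z=manip.sense()["tcp_pos"][2]+.018
a,b=onz(c,(316,235),z),onz(c,(316,385),z);print(a,b,(a+b)/2,np.linalg.norm(a-b))
print("follower face",onz(c,(132,305),.008), "right edge stop",onz(c,(572,290),.03))
E
```

```text
[0.66310558 0.01877818 0.09933673] [0.60000522 0.02203091 0.09933673] [0.6315554  0.02040454 0.09933673] 0.06318413344144218
follower face [0.59716404 0.14366447 0.008     ] right edge stop [ 0.60340486 -0.12852264  0.03      ]
```

```bash
python3 -m creep '[{"slide":[0.1,0,2],"angular":[0,0,0],"claw":-1},{"slide":[0,0,2],"angular":[0,0,0],"claw":-1},{"slide":[0,0,1],"angular":[0,0,0],"claw":-1},{"slide":[0,0,0.5],"angular":[0,0,0],"claw":-1},{"slide":[0,0,0.4],"angular":[0,0,0],"claw":-1},{"slide":[0,0,0],"angular":[0,0,0],"claw":-1}]'
```

```text
t: 7.72
tcp_pos: [0.6315, 0.0218, 0.0214]
tool_rot: [1.0, -0.026, 0.0, 0.0]
force: [0.3, -0.7, -0.3]
finger_gap: 0.39
gripper_force: 25.8
```

```bash
python3 -m creep '[{"slide":[0,0,0.15],"angular":[0,0,0],"claw":-1},{"slide":[0,0,0],"angular":[0,0,0],"claw":0},{"slide":[0,0,0],"angular":[0,0,0],"claw":0},{"slide":[0,0,0],"angular":[0,0,0],"claw":0},{"slide":[0,0,-1],"angular":[0,0,0],"claw":0},{"slide":[0,0,-4],"angular":[0,0,0],"claw":0},{"slide":[0,0,-4],"angular":[0,0,0],"claw":0.3},{"slide":[-4,0,-1],"angular":[0,0,-0.04],"claw":0.3},{"slide":[-4,0,0],"angular":[0,0,-0.05],"claw":0.3},{"slide":[-4,0,0],"angular":[0,0,-0.05],"claw":0.3}]'
python3 - <<'E'
from h import *
go(.4320,-.0778,.008,4.7)
E
```

```text
t: 8.55
tcp_pos: [0.5118, 0.0229, 0.1222]
tool_rot: [0.999, 0.045, 0.003, 0.001]
force: [-0.1, -0.5, -0.3]
finger_gap: 0.654
gripper_force: 0.0
pos [0.5118 0.0229 0.1222] yaw 5.2 turn [ 0.001 -0.005  0.009] slide now [-8.92  9.29 11.39] slide after turn [-8.78  9.38 11.42]
```

```bash
python3 -m creep '[{"slide":[-2.2,2.35,0],"angular":[0,0,0.005],"claw":0.3},{"slide":[-2.2,2.35,0],"angular":[0,0,0],"claw":0.3},{"slide":[-2.2,2.35,1],"angular":[0,0,0],"claw":0.3},{"slide":[-2,2.35,3],"angular":[0,0,0],"claw":0.3},{"slide":[0,0,2.5],"angular":[0,0,0],"claw":0.3},{"slide":[0,0,0],"angular":[0,0,0],"claw":0.3},{"slide":[0,0,0],"angular":[0,0,0],"claw":0.3}]'
python3 - <<'E'
from h import *
go(.4320,-.0778,.010,4.7)
E
```

```text
t: 9.13
tcp_pos: [0.4341, -0.0774, 0.0557]
tool_rot: [0.999, 0.041, -0.001, -0.0]
force: [0.0, 0.3, 1.0]
finger_gap: 0.649
gripper_force: 0.0
pos [ 0.4341 -0.0774  0.0557] yaw 4.7 turn [-0.001  0.001 -0.   ] slide now [-0.2   0.02  4.57] slide after turn [-0.21  0.02  4.57]
```

```bash
python3 -m creep '[{"slide":[-0.2,0,2.3],"angular":[0,0,0],"claw":0.3},{"slide":[-0.1,0,2.3],"angular":[0,0,0],"claw":0.3},{"slide":[0,0,0],"angular":[0,0,0],"claw":0.3},{"slide":[0,0,0],"angular":[0,0,0],"claw":-1},{"slide":[0,0,0],"angular":[0,0,0],"claw":-1},{"slide":[0,0,0],"angular":[0,0,0],"claw":-1},{"slide":[0,0,0],"angular":[0,0,0],"claw":-1},{"slide":[0,0,0],"angular":[0,0,0],"claw":-1}]' 25; python3 -m creep '[{"slide":[0,0,-3],"angular":[0,0,0],"claw":-1},{"slide":[0,0,-4],"angular":[0,0,0],"claw":-1},{"slide":[0,0,-4],"angular":[0,0,0.045],"claw":-1},{"slide":[0,0,0],"angular":[0,0,0.045],"claw":-1},{"slide":[0,0,0],"angular":[0,0,0.045],"claw":-1},{"slide":[0,0,0],"angular":[0,0,0],"claw":-1}]'
python3 - <<'E'
from h import *
go(.632,.086,.0813,-3)
E
```

```text
t: 9.8
tcp_pos: [0.4325, -0.0777, 0.0112]
tool_rot: [0.999, 0.041, 0.002, 0.001]
force: [0.8, 2.2, 7.7]
finger_gap: 0.39
gripper_force: 26.6
t: 10.3
tcp_pos: [0.4318, -0.0777, 0.1214]
tool_rot: [1.0, -0.026, 0.002, 0.001]
force: [0.1, -0.1, -0.5]
finger_gap: 0.394
gripper_force: 25.7
pos [ 0.4318 -0.0777  0.1214] yaw -3.0 turn [ 0.001 -0.003 -0.   ] slide now [ 19.11 -17.4    4.05] slide after turn [ 19.13 -17.39   4.01]
```

```bash
python3 -m creep '[{"slide":[2.73,-2.43,0],"angular":[0,0,0],"claw":-1},{"slide":[2.73,-2.43,0],"angular":[0,0,0],"claw":-1},{"slide":[2.73,-2.43,0],"angular":[0,0,0],"claw":-1},{"slide":[2.73,-2.43,0],"angular":[0,0,0],"claw":-1},{"slide":[2.73,-2.43,0],"angular":[0,0,0],"claw":-1},{"slide":[2.73,-2.43,0],"angular":[0,0,0],"claw":-1},{"slide":[2.73,-2.43,2],"angular":[0,0,0],"claw":-1},{"slide":[0,0,1.5],"angular":[0,0,0],"claw":-1},{"slide":[0,0,0],"angular":[0,0,0],"claw":-1},{"slide":[0,0,0],"angular":[0,0,0],"claw":-1}]'
python3 - <<'E'
from h import *
cv2.imwrite("pics/w4.png",viewer.snapshot("wrist"))
go(.6320,.082,.0205,-3)
E
```

```text
t: 11.13
tcp_pos: [0.6289, 0.0827, 0.0831]
tool_rot: [1.0, -0.025, -0.003, 0.0]
force: [-0.1, -0.6, -0.8]
finger_gap: 0.392
gripper_force: 25.6
pos [0.6295 0.0821 0.0842] yaw -3.0 turn [0.    0.003 0.001] slide now [ 0.27 -0.    6.37] slide after turn [ 0.25 -0.    6.37]
```

View pics/w4.png

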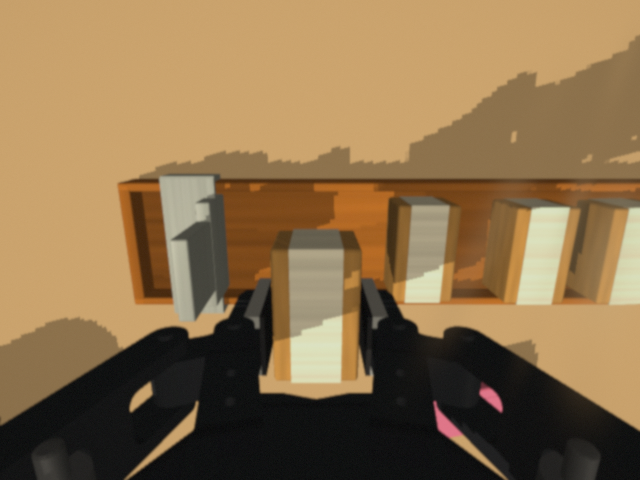

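The first spare lies flat and crosswise at (425,250). The second is held above the free stretch next to the follower (195,245), so I'm lowering it and releasing.

```bash
python3 -m creep '[{"slide":[0.2,0,2],"angular":[0,0,0],"claw":-1},{"slide":[0,0,2],"angular":[0,0,0],"claw":-1},{"slide":[0,0,1.2],"angular":[0,0,0],"claw":-1},{"slide":[0,0,0.6],"angular":[0,0,0],"claw":-1},{"slide":[0,0,0.5],"angular":[0,0,0],"claw":-1},{"slide":[0,0,0],"angular":[0,0,0],"claw":-1}]'
```

```text
t: 11.68
tcp_pos: [0.6326, 0.0819, 0.0215]
tool_rot: [1.0, -0.026, -0.0, -0.0]
force: [0.5, 0.0, -1.1]
finger_gap: 0.388
gripper_force: 25.6
```

```bash
python3 -m creep '[{"slide":[0,0,0.2],"angular":[0,0,0],"claw":-1},{"slide":[0,0,0],"angular":[0,0,0],"claw":0},{"slide":[0,0,0],"angular":[0,0,0],"claw":0},{"slide":[0,0,0],"angular":[0,0,0],"claw":0},{"slide":[0,0,-1],"angular":[0,0,0],"claw":0},{"slide":[0,0,-4],"angular":[0,0,0],"claw":0},{"slide":[0,0,-4],"angular":[0,0,0],"claw":-1},{"slide":[0,-2,-3],"angular":[0,0,0],"claw":-1},{"slide":[0,-4,0],"angular":[0,0,0],"claw":-1},{"slide":[0,-4,0],"angular":[0,0,0],"claw":-1}]';python3 -m creep '[{"slide":[0,-2,0],"angular":[0,0,0],"claw":-1},{"slide":[0,0,0],"angular":[0,0,0],"claw":-1},{"slide":[0,0,0],"angular":[0,0,0],"claw":-1}]'
python3 - <<'E'
from h import *
c=cam("wrist");cv2.imwrite("pics/w5.png",viewer.snapshot("wrist"));np.save("w5.npy",c,allow_pickle=True)
go(.637,.185,.058,-3)
E
```

```text
t: 12.52
tcp_pos: [0.6409, 0.1821, 0.1446]
tool_rot: [1.0, -0.028, 0.004, -0.001]
force: [0.4, 1.4, 0.0]
finger_gap: -0.004
gripper_force: 0.0
t: 12.77
tcp_pos: [0.6391, 0.2034, 0.1407]
tool_rot: [1.0, -0.025, 0.001, 0.0]
force: [-0.8, -0.7, 0.2]
finger_gap: 0.004
gripper_force: 0.0
pos [0.6391 0.2021 0.1404] yaw -2.9 turn [ 0.001 -0.     0.001] slide now [-0.13  1.72  8.24] slide after turn [-0.12  1.72  8.24]
```

View pics/w5.png

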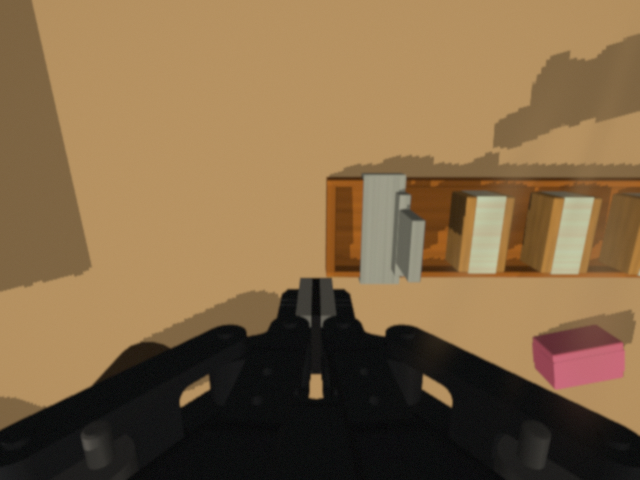

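The second spare lies flat at (483,232) next to the first (568,232). The tab is at (410,245), with the follower's low saddle behind it at (380,230).

```bash
python3 - <<'E'
from h import *
c=np.load("w5.npy",allow_pickle=True).item()
for p,z in[((402,245),.076),((421,245),.076),((400,185),.04),((362,230),.04),((406,180),.03)]:print(p,z,onz(c,p,z).round(4))
E
python3 -m creep '[{"slide":[-0.1,1,3],"angular":[0,0,0],"claw":-1},{"slide":[0,0.6,3],"angular":[0,0,0],"claw":-1},{"slide":[0,0,2.1],"angular":[0,0,0],"claw":-1},{"slide":[0,0,0],"angular":[0,0,0],"claw":-1},{"slide":[0,0,0],"angular":[0,0,0],"claw":-1}]'
```

```text
(402, 245) 0.076 [0.6406 0.1496 0.076 ]
(421, 245) 0.076 [0.64   0.1381 0.076 ]
(400, 185) 0.04 [0.6721 0.143  0.04  ]
(362, 230) 0.04 [0.6418 0.1692 0.04  ]
(406, 180) 0.03 [0.674  0.1365 0.03  ]
t: 13.23
tcp_pos: [0.6368, 0.1844, 0.0578]
tool_rot: [1.0, -0.027, -0.002, 0.0]
force: [0.7, -0.3, -0.1]
finger_gap: -0.002
gripper_force: 0.0
```

```bash
python3 -m creep '[{"slide":[0,1,0],"angular":[0,0,0],"claw":-1},{"slide":[0,1,0],"angular":[0,0,0],"claw":-1},{"slide":[0,1,0],"angular":[0,0,0],"claw":-1},{"slide":[0,1,0],"angular":[0,0,0],"claw":-1},{"slide":[0,1,0],"angular":[0,0,0],"claw":-1},{"slide":[0,1,0],"angular":[0,0,0],"claw":-1}]'; python3 -m creep '[{"slide":[0,1,0],"angular":[0,0,0],"claw":-1},{"slide":[0,1,0],"angular":[0,0,0],"claw":-1},{"slide":[0,1,0],"angular":[0,0,0],"claw":-1},{"slide":[0,1,0],"angular":[0,0,0],"claw":-1},{"slide":[0,1,0],"angular":[0,0,0],"claw":-1}]'; python3 -m creep '[{"slide":[0,0.5,0],"angular":[0,0,0],"claw":-1},{"slide":[0,0.5,0],"angular":[0,0,0],"claw":-1},{"slide":[0,0.5,0],"angular":[0,0,0],"claw":-1},{"slide":[0,0.3,0],"angular":[0,0,0],"claw":-1},{"slide":[0,0.2,0],"angular":[0,0,0],"claw":-1}]'
```

```text
t: 13.73
tcp_pos: [0.6353, 0.1254, 0.06]
tool_rot: [1.0, -0.026, 0.001, -0.0]
force: [0.4, 2.7, 1.8]
finger_gap: 0.001
gripper_force: 1.5
t: 14.15
tcp_pos: [0.6318, 0.0755, 0.0588]
tool_rot: [1.0, -0.026, 0.0, -0.0]
force: [1.0, 3.1, 2.0]
finger_gap: -0.002
gripper_force: 1.8
t: 14.57
tcp_pos: [0.6308, 0.0561, 0.0587]
tool_rot: [1.0, -0.026, 0.0, -0.0]
force: [1.4, 3.0, 1.3]
finger_gap: -0.002
gripper_force: 1.7
```

Sliding takes about 3 N. From here I'll look once to check the row, then go on slowly.

```bash
python3 -m creep '[{"slide":[0,0.2,0],"angular":[0,0,0],"claw":-1},{"slide":[0,0.2,0],"angular":[0,0,0],"claw":-1},{"slide":[0,0.2,0],"angular":[0,0,0],"claw":-1},{"slide":[0,0.2,0],"angular":[0,0,0],"claw":-1},{"slide":[0,0.2,0],"angular":[0,0,0],"claw":-1},{"slide":[0,0.2,0],"angular":[0,0,0],"claw":-1}]'
python3 - <<'E'
from h import *
w=viewer.snapshot("wrist");cv2.imwrite("pics/w6.png",w)
E
```

```text
t: 15.07
tcp_pos: [0.6301, 0.0444, 0.0587]
tool_rot: [1.0, -0.026, 0.0, -0.0]
force: [2.3, 3.7, 0.5]
finger_gap: 0.004
gripper_force: 1.9
```

View pics/w6.png

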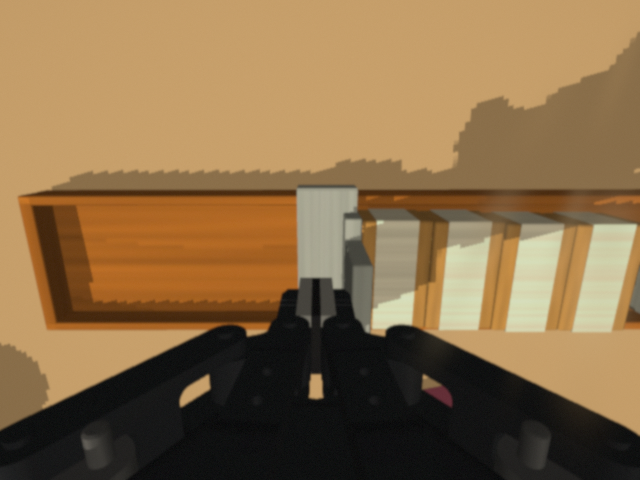

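The four boxes (cols 400–605, row 270) form a closed, square row in front of the follower, with only a small gap left to the stop at col ~635. Now creeping on.

```bash

python3 -m creep '[{"slide":[0,0.15,0],"angular":[0,0,0],"claw":-1},{"slide":[0,0.15,0],"angular":[0,0,0],"claw":-1},{"slide":[0,0.15,0],"angular":[0,0,0],"claw":-1},{"slide":[0,0.15,0],"angular":[0,0,0],"claw":-1}]'
python3 -m creep '[{"slide":[0,0.1,0],"angular":[0,0,0],"claw":-1},{"slide":[0,0.1,0],"angular":[0,0,0],"claw":-1},{"slide":[0,0.1,0],"angular":[0,0,0],"claw":-1}]'
python3 -m creep '[{"slide":[0,0.1,0],"angular":[0,0,0],"claw":-1}]'|grep -E "pos|^force"
python3 -m creep '[{"slide":[0,0.1,0],"angular":[0,0,0],"claw":-1}]'|grep -E "pos|^force"
```

```text
t: 15.45
tcp_pos: [0.6298, 0.0383, 0.0587]
tool_rot: [1.0, -0.026, 0.0, -0.0]
force: [1.6, 3.4, -0.2]
finger_gap: 0.003
gripper_force: 1.8
t: 15.7
tcp_pos: [0.6297, 0.0353, 0.0587]
tool_rot: [1.0, -0.026, 0.0, -0.0]
force: [2.7, 3.1, 0.5]
finger_gap: 0.002
gripper_force: 1.8
tcp_pos: [0.6296, 0.0343, 0.0587]
force: [2.5, 3.4, -0.7]
tcp_pos: [0.6295, 0.0333, 0.0587]
force: [1.6, 3.5, 0.7]
```

```bash

python3 -m creep '[{"slide":[0,0.08,0],"angular":[0,0,0],"claw":-1},{"slide":[0,0.08,0],"angular":[0,0,0],"claw":-1}]'|grep -E "pos|^force"
python3 -m creep '[{"slide":[0,0.08,0],"angular":[0,0,0],"claw":-1},{"slide":[0,0.08,0],"angular":[0,0,0],"claw":-1}]'|grep -E "pos|^force"
```

```text
tcp_pos: [0.6294, 0.0317, 0.0587]
force: [3.7, 3.3, -0.7]
tcp_pos: [0.6294, 0.0301, 0.0587]
force: [1.9, 3.1, -0.7]
```

```bash

python3 -m creep '[{"slide":[0,0.08,0],"angular":[0,0,0],"claw":-1},{"slide":[0,0.08,0],"angular":[0,0,0],"claw":-1}]'|grep -E "pos|^force"
```

```text
tcp_pos: [0.6293, 0.0285, 0.0588]
force: [2.8, 3.6, -0.3]
```

```bash

python3 -m creep '[{"slide":[0,0.06,0],"angular":[0,0,0],"claw":-1},{"slide":[0,0.06,0],"angular":[0,0,0],"claw":-1}]'|grep -E "pos|^force"
python3 -m creep '[{"slide":[0,0.06,0],"angular":[0,0,0],"claw":-1},{"slide":[0,0.06,0],"angular":[0,0,0],"claw":-1}]'|grep -E "pos|^force"
```

```text
tcp_pos: [0.6292, 0.0273, 0.0588]
force: [4.0, 4.0, -0.2]
tcp_pos: [0.6291, 0.0261, 0.0587]
force: [3.5, 3.4, -0.7]
```

```bash

python3 -m creep '[{"slide":[0,0.06,0],"angular":[0,0,0],"claw":-1},{"slide":[0,0.06,0],"angular":[0,0,0],"claw":-1}]'|grep -E "pos|^force"
```

```text
tcp_pos: [0.6291, 0.0249, 0.0588]
force: [3.2, 3.9, -0.7]
```

```bash

python3 -m creep '[{"slide":[0,0.06,0],"angular":[0,0,0],"claw":-1},{"slide":[0,0.06,0],"angular":[0,0,0],"claw":-1}]'|grep -E "pos|^force"
```

```text
tcp_pos: [0.629, 0.0238, 0.0587]
force: [2.2, 3.8, -1.2]
```

```bash

python3 -m creep '[{"slide":[0,0.06,0],"angular":[0,0,0],"claw":-1},{"slide":[0,0.06,0],"angular":[0,0,0],"claw":-1}]'|grep -E "pos|^force"
```

```text
tcp_pos: [0.6289, 0.0225, 0.0588]
force: [2.9, 3.5, -1.3]
```

```bash

python3 -m creep '[{"slide":[0,0.06,0],"angular":[0,0,0],"claw":-1},{"slide":[0,0.06,0],"angular":[0,0,0],"claw":-1}]'|grep -E "pos|^force"
```

```text
tcp_pos: [0.6289, 0.0214, 0.0587]
force: [3.2, 3.1, 0.7]
```

```bash

python3 -m creep '[{"slide":[0,0.06,0],"angular":[0,0,0],"claw":-1},{"slide":[0,0.06,0],"angular":[0,0,0],"claw":-1}]'|grep -E "pos|^force"; python3 - <<'E'
from h import *
t=viewer.snapshot("top");s=viewer.snapshot("scene")
cv2.imwrite("pics/c7.png",cv2.resize(s[255:355,300:420],None,fx=5,fy=5,interpolation=cv2.INTER_CUBIC))
E
```

```text
tcp_pos: [0.6288, 0.0202, 0.0587]
force: [3.4, 4.0, -0.8]
```

View pics/c7.png

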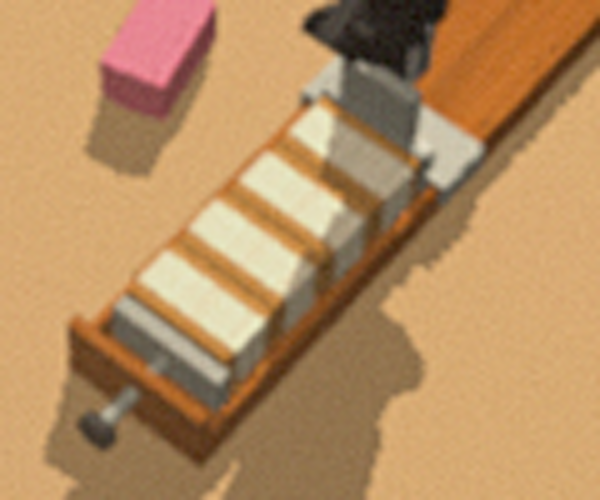

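The row is almost at the stop plate (crop (170,345)). Nothing has ridden up, so I'm continuing by feel.

```bash

python3 -m creep '[{"slide":[0,0.05,0],"angular":[0,0,0],"claw":-1},{"slide":[0,0.05,0],"angular":[0,0,0],"claw":-1}]'|grep -E "pos|^force"
```

```text
tcp_pos: [0.6286, 0.0192, 0.0587]
force: [2.6, 3.0, -0.9]
```

```bash

python3 -m creep '[{"slide":[0,0.05,0],"angular":[0,0,0],"claw":-1},{"slide":[0,0.05,0],"angular":[0,0,0],"claw":-1}]'|grep -E "pos|^force"
```

```text
tcp_pos: [0.6286, 0.0188, 0.0588]
force: [3.4, 6.4, -0.6]
```

```bash

python3 -m creep '[{"slide":[0,0.05,0],"angular":[0,0,0],"claw":-1},{"slide":[0,0.05,0],"angular":[0,0,0],"claw":-1}]'|grep -E "pos|^force"
```

```text
tcp_pos: [0.6286, 0.0187, 0.0588]
force: [2.4, 8.6, -0.1]
```

```bash

python3 -m creep '[{"slide":[0,0.05,0],"angular":[0,0,0],"claw":-1},{"slide":[0,0.03,0],"angular":[0,0,0],"claw":-1}]'|grep -E "pos|^force"
```

```text
tcp_pos: [0.6286, 0.0186, 0.0588]
force: [3.9, 9.8, -0.2]
```

```bash

python3 -m creep '[{"slide":[0,0,0],"angular":[0,0,0],"claw":-1},{"slide":[0,0,0],"angular":[0,0,0],"claw":-1}]'|grep -E "pos|^force"
```

```text
tcp_pos: [0.6286, 0.0187, 0.0588]
force: [3.3, 9.3, -0.0]
```

```bash

python3 -m creep '[{"slide":[0,0.05,0],"angular":[0,0,0],"claw":-1},{"slide":[0,0,0],"angular":[0,0,0],"claw":-1}]'|grep -E "pos|^force"
python3 -m creep '[{"slide":[0,0,0],"angular":[0,0,0],"claw":-1},{"slide":[0,0,0],"angular":[0,0,0],"claw":-1},{"slide":[0,0,0],"angular":[0,0,0],"claw":-1}]'|grep -E "pos|^force"
python3 -m creep '[{"slide":[0,0,0],"angular":[0,0,0],"claw":-1},{"slide":[0,0,0],"angular":[0,0,0],"claw":-1},{"slide":[0,0,0],"angular":[0,0,0],"claw":-1},{"slide":[0,0,0],"angular":[0,0,0],"claw":-1}]'|grep -E "^t|pos|^force"
```

```text
tcp_pos: [0.6286, 0.0186, 0.0588]
force: [4.1, 11.3, 0.3]
tcp_pos: [0.6286, 0.0186, 0.0588]
force: [3.8, 11.3, -0.2]
t: 19.22
tcp_pos: [0.6286, 0.0186, 0.0588]
tool_rot: [1.0, -0.027, 0.0, -0.002]
force: [3.0, 11.4, -0.0]
```

Contact is firm and steady at 11 N and has been held. Backing off gently, lifting away, and checking.

```bash

python3 -m creep '[{"slide":[0,-0.2,0],"angular":[0,0,0],"claw":-1},{"slide":[0,-0.4,0],"angular":[0,0,0],"claw":-1},{"slide":[0,-0.7,0],"angular":[0,0,0],"claw":-1},{"slide":[0,-0.7,0],"angular":[0,0,0],"claw":-1},{"slide":[0,0,0],"angular":[0,0,0],"claw":-1},{"slide":[0,0,-3],"angular":[0,0,0],"claw":-1},{"slide":[0,0,-4],"angular":[0,0,0],"claw":-1},{"slide":[0,0,-4],"angular":[0,0,0],"claw":-1},{"slide":[0,0,-4],"angular":[0,0,0],"claw":-1},{"slide":[0,0,0],"angular":[0,0,0],"claw":-1}]'
python3 - <<'E'
from h import *
c=cam("wrist");w=viewer.snapshot("wrist");cv2.imwrite("pics/w8.png",w)
for b in blobs(w,(15,15,100),(45,80,255),250):
    r=cv2.minAreaRect(b)
    if max(r[1])<130:print("band",np.round(r[0],1),np.round(r[1],1),onz(c,r[0],.038).round(4))
t=viewer.snapshot("top");ct=cam("top")
for b in blobs(t,(20,15,108),(45,48,255),60,(190,150,440,300)):
    r=cv2.minAreaRect(b);print("top",np.round(r[0],1),np.round(r[1],1),onz(ct,r[0],.035).round(4))
a=cv2.imread("pics/top0.png")
for n,(x,y,w_,h_) in dict(jar=(195,255,35,35),holder=(105,220,55,40),tumbler=(460,230,55,45)).items():
    print(n,cv2.absdiff(a,t)[y:y+h_,x:x+w_].mean().round(2))
E
```

```text
t: 20.05
tcp_pos: [0.6347, 0.0352, 0.2179]
tool_rot: [1.0, -0.026, 0.008, 0.001]
force: [0.7, -0.3, 0.7]
finger_gap: -0.001
gripper_force: 0.0
band [554.9 379.7] [19.1 32.1] [ 0.449  -0.2068  0.038 ]
band [448.3 221. ] [21.5 61.8] [ 0.6241 -0.0889  0.038 ]
band [485.2 221.1] [22.2 62.1] [ 0.6222 -0.1231  0.038 ]
band [411.8 220. ] [22.2 61. ] [ 0.6267 -0.0552  0.038 ]
band [375.  219.7] [21.4 61.1] [ 0.6288 -0.0212  0.038 ]
band [510.9 219.4] [18.3 62.6] [ 0.6226 -0.1467  0.038 ]
band [342.2 217. ] [39.5 86.4] [0.6329 0.0089 0.038 ]
top [412.1 270.3] [27.   8.9] [ 0.4335 -0.2106  0.035 ]
top [367.  181.5] [27.  8.] [ 0.6212 -0.1215  0.035 ]
top [351. 181.] [28.  8.] [ 0.6228 -0.0879  0.035 ]
top [334.5 180. ] [28.  9.] [ 0.6255 -0.0534  0.035 ]
top [303.  172.5] [23. 14.] [0.6424 0.0121 0.035 ]
jar 40.8
holder 21.37
tumbler 16.73
```

Box spacing is 34 mm throughout, so the row is closed and has stayed closed. The arm hides the others from above, so I'll move it aside and compare the by-standers.

```bash

python3 -m creep '[{"slide":[-2,3.5,-0.5],"angular":[0,0,0],"claw":-1},{"slide":[-2,3.5,0],"angular":[0,0,0],"claw":-1},{"slide":[-2,3.5,0],"angular":[0,0,0],"claw":-1},{"slide":[-2,3.5,0],"angular":[0,0,0],"claw":-1},{"slide":[-2,3.5,0],"angular":[0,0,0],"claw":-1},{"slide":[-2,3.5,0],"angular":[0,0,0],"claw":-1},{"slide":[-2,3.5,0],"angular":[0,0,0],"claw":-1},{"slide":[-2,3.5,0],"angular":[0,0,0],"claw":-1},{"slide":[-2,3.5,0],"angular":[0,0,0],"claw":-1},{"slide":[-2,3.5,0],"angular":[0,0,0],"claw":-1}]' | head -2
python3 -m creep '[{"slide":[-0.8,4,0],"angular":[0,0,0],"claw":-1},{"slide":[-0.8,4,0],"angular":[0,0,0],"claw":-1},{"slide":[-0.8,4,0],"angular":[0,0,0],"claw":-1},{"slide":[-0.8,4,0],"angular":[0,0,0],"claw":-1},{"slide":[0,0,0],"angular":[0,0,0],"claw":-1},{"slide":[0,0,0],"angular":[0,0,0],"claw":-1}]' | head -2
python3 - <<'E'
from h import *
for n in("top","scene"):
    a=cv2.imread(f"pics/{n}0.png");t=viewer.snapshot(n);d=cv2.absdiff(a,t)
    R_={"top":dict(jar=(195,255,35,35),holder=(105,220,55,40),tumbler=(460,230,55,45),pink=(300,220,35,28),spareC=(398,252,30,38)),
     "scene":dict(jar=(345,172,30,36),holder=(398,135,36,52),tumbler=(185,325,45,55),pink=(315,250,32,30),spareC=(230,285,38,35))}[n]
    for k,(x,y,w,h) in R_.items():
        p=cv2.phaseCorrelate(*[np.float32(cv2.cvtColor(i[y:y+h,x:x+w],6)) for i in(a,t)],cv2.createHanningWindow((w,h),cv2.CV_32F))
        print(n,k,d[y:y+h,x:x+w].mean().round(1),np.round(p[0],2))
E
```

```text
t: 20.98
tcp_pos: [0.4091, -0.3034, 0.2118]
t: 21.48
tcp_pos: [0.3695, -0.4624, 0.2113]
top jar 1.9 [ 0.09 -0.02]
top holder 2.8 [-0.08 -0.  ]
top tumbler 5.2 [-0.05  0.41]
top pink 1.9 [-0.08  0.01]
top spareC 2.0 [-0.09  0.04]
scene jar 2.7 [-0.03  0.08]
scene holder 3.3 [ 0.01 -0.18]
scene tumbler 5.4 [0.36 0.02]
scene pink 2.6 [-0.15  0.31]
scene spareC 2.8 [ 0.05 -0.01]
```

Nothing else has moved (the tumbler's sub-pixel difference is the arm's shadow).

```bash
python3 -c "
from station import ticket
print(ticket.sign_off())"
```

```text
the job is handed in; nothing more can be done
None
```

The job is handed in: two spares went into the tray, and all four boxes are closed up against the stop after an 11 N push held about 0.75 s; the third spare, jar, brush holder and tumbler are where they were, at about 21.5 s on the clock.

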